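# Switch on the bakery scale and zero it with the tin on

## Task

Get the bench scale ready for weighing into the loaf tin that stands on it: with the fingertips gently press the large round key and keep it down for a good second to switch the scale on, let it come up, then press the long bar key right down to zero it, and withdraw. Leave the square key and the small round key alone, and do not move the tin or anything else on the bench.

Things in the scene. Friction and masses are not known exactly. Their poses are not given: they have to be found in the camera images.
- scale: Bench scale fixed on the bench, 360 deep (its x), 300 wide (its y), white deck 55 high. Origin: centre of its underside; x from key side to platter side, z up. Four white keys in a row across it, 135 towards the robot (-x) from its origin, 66 between centres; which key is where changes each run. Each has a black seat 42 by 56, 3 thick. Platter 220 by 270, top at 69, from x -55 to +165.
- round_key_top (a point): Centre of the top of the large round key (the on key): a 30 diameter disc. Its top lies 68 above the work surface at rest, 10 above its seat; it moves with the key. z up, axes parallel to the scale's.
- round_key (a joint): How far the large round key is pressed, m: 0 up, 0.006 fully down (the stop). It counts as pressed beyond 0.004. A spring brings it up; it begins to move at about 1.2 N and is fully down at about 3.6 N.
- bar_key_top (a point): Centre of the top of the long bar key (the zero key): 44 long across the scale, 15 wide. Its top lies 68 above the work surface at rest, 10 above its seat; it moves with the key. z up, axes parallel to the scale's.
- bar_key (a joint): How far the long bar key is pressed, m: 0 up, 0.006 fully down (the stop). It counts as pressed beyond 0.004. A spring brings it up; it begins to move at about 1.2 N and is fully down at about 3.6 N.
- square_key_top (a point): Centre of the top of the square key, 22 by 22. Its top lies 68 above the work surface at rest, 10 above its seat; it moves with the key. z up, axes parallel to the scale's. To be left alone.
- square_key (a joint): How far the square key is pressed, m: 0 up, 0.006 fully down (the stop). It counts as pressed beyond 0.004. A spring brings it up; it begins to move at about 1.2 N and is fully down at about 3.6 N.
- small_key_top (a point): Centre of the top of the small round key, 16 diameter. Its top lies 68 above the work surface at rest, 10 above its seat; it moves with the key. z up, axes parallel to the scale's. To be left alone.
- small_key (a joint): How far the small round key is pressed, m: 0 up, 0.006 fully down (the stop). It counts as pressed beyond 0.004. A spring brings it up; it begins to move at about 1.2 N and is fully down at about 3.6 N.
- tin: Empty loaf tin standing on the platter, dark steel, open top, about 93 by 183 at the rim, 55 high. Origin: centre of its underside, z up. To be left alone.
- jar: Lidded glass jar, 50 diameter, 75 high (mm), on the bench just in front of the scale. Origin on its underside. Bystander, to be left alone.
- cutter: Steel pastry-cutter ring, 60 diameter, 35 high (mm), on the bench just in front of the scale. Origin on its underside. Bystander, to be left alone.
- spare_tin: Larger empty loaf tin, about 118 by 238 at the rim, 75 high, on the bench to the robot's left (mm). Origin on its underside. Bystander, to be left alone.
- scraper: Dough scraper, wooden grip along a steel blade, about 97 by 130, 22 high, lying on the bench to the robot's right (mm). Origin on its underside. Bystander, to be left alone.
- basket: Round proving basket (bowl), 190 diameter, 75 high, on the bench to the robot's right (mm). Origin on its underside. Bystander, to be left alone.
- brush: Pastry brush lying on the bench to the robot's left (mm). Origin on its underside. Bystander, to be left alone.
- cup: Steel mug, 76 diameter, 85 high, on the bench to the robot's left (mm). Origin on its underside. Bystander, to be left alone.

How it is judged:
By the outcome, as a careful person would: the job done as asked, in the order asked, and still so for the second after the job is handed in, with the robot touching nothing.
It also fails if it takes over 48 s, if anything falls off the work surface, if the arm or the gripper's body presses on something with over 40 N, if the wrist force passes 120 N, or if a joint passes its speed limit or range.

## Robot

A 6-joint arm with a two-finger parallel gripper is mounted at the origin on the work surface. World frame = base frame: x ahead of the robot, y to its left, z up, the work surface at z = 0. Lengths are in mm, angles in rad, forces in N, time in s.
With the tool pointing down it reaches from about 325 to 900 mm from the base axis. Payload 6.1 kg.
Tool frame: the origin (TCP) lies on the centre line of the jaws, within the pads' length; the fingertips stand 14 mm ahead of it and the grasp point (between the pads) lies 5 mm behind it; x points along the fingers, y is the direction in which the jaws open and shut, and the axes are right-handed (so a half turn about x gives the same grasp; the last joint's range is limited). The gripper opens to 85 mm and grips with 20 to 120 N. Pads are 22 mm wide; open, the fingers measure 114 mm over their backs; the gripper's body (76 mm by 85 mm) begins 54 mm behind the grasp point. The pads swing forward as they close: fully open they stand 13 mm farther back than shut.
Start: joints at [-1.442, 0.22, 1.526, -0, 1.395, -0.126], TCP at [157.526, -604.815, 245.3] pointing down, gripper open.
Joint ranges: [-2.98, 2.98], [-0.91, 2.08], [0.09, 2.57], [-1.24, 4.39], [0.2, 2.65], [-2.68, 2.68]. Speed limits (rad/s): [2.57, 2.57, 3.01, 3.14, 3.14, 3.14].

## Interface

Orientations are given as [roll, pitch, yaw] about the fixed x, y, z axes, in that order (R = Rz(yaw) Ry(pitch) Rx(roll)).
In Python, from rig import env, vision, job gives the robot as it stands.
- The arm moves only by the tool move_arm, never from a script. Its argument "rows" is a list that holds one entry, the list of rows, each a list of 7 numbers: the shift along the tool's x, y, z in cm, then the turn, a rotation vector about the tool's x, y, z in rad, then the finger opening in cm, from 0 to 8.54. In form: [[[tx, ty, tz, ax, ay, az, grip], ...]]. A call has 1 to 10 rows; each row is the pose to reach, as a shift and turn from the pose commanded when the call began, along the tool's axes at that moment; what a row does not reach only later rows make up. A row lasts 1/12 s, in which the tool goes at most 41.7 mm and 7.16 degrees, less where a joint would pass 70% of its speed; a pose out of reach is approached as far as the arm can. A call with a gripper value outside its range is refused whole. The fingers move at their own pace and stop on an object; "grip_force" is the grip in N (left out, the last holds). Time passes only in rows, so rows that repeat a pose let the fingers close. It gives the time, the measured TCP pose, the force and the opening at its end, in the units of the state.
- env.observe(): the state, without advancing time (a new reading comes with each control period).
- vision.get_image(name): name is "scene" or "top" or "wrist"; returns the picture (400x640x3 uint8, red, green, blue); there is no depth.
- vision.camera_model(name): a dict with "fx", "fy", "cx", "cy" (pixels), "dist_coeffs" ([k1, k2, p1, p2, k3] as OpenCV has them; the pictures are not rectified), "extrinsics" (4x4, takes a point from world to camera coordinates). Camera axes: x right, y down, z forward; pixel columns grow to the right and rows downward; lengths in mm; the calibration is good to about 2 mm. A picture is of the moment at which its call begins: read the wrist's pose just before it. camera_model takes no time and is no camera call; for the wrist camera it gives the pose at the moment of the call.
- job.close_job(): hands the job in, once; it reports no verdict.
The state is a dict: "time_s": time; "q": joint angles; "qd": joint speeds; "effort": joint torques, N m; "tcp_pos": TCP position; "orientation": TCP orientation; "ft_force": force on the tool from outside, world axes, zero at the start; "torque": the same for the moment, N m; "gripper_width": finger opening in mm.
Only numpy, scipy, OpenCV 4.12 (cv2) and the standard library are available. Lean on these libraries where they do the work, as an engineer would, in place of code of your own. Each camera call takes 0.05 s, during which the arm holds its last target. There are 200 camera calls.

## Working session

There is one attempt and no reset: what is moved stays moved. The work goes in short steps, Python scripts to look and compute and a tool call to move; the robot and the scene stay as the last step left them, time stands still between calls to the robot, and variables do not carry over. Pictures are saved under pics/ and viewed, about 8 in all and at most 12, crops included, and the job is handed in when it is done.

Besides the shell and the picture viewer there is one more tool, called after "Emit:" by a JSON object that holds its "api" and its "payload". move_arm: Moves the arm, as the interface text tells. Its arguments: {"type":"object","properties":{"rows":{"type":"array"},"grip_force":{"type":"number"}},"required":["rows"]}

```bash
mkdir -p pics; ls
python3 - <<'E'
from rig import env, vision, job
import cv2
s=env.observe();print(s)
for n in("top","scene"):
    cv2.imwrite(f"pics/{n}0.png",vision.get_image(n)[:,:,::-1])
    m=vision.camera_model(n);print(m)
E
```

```text
pics
{'time_s': 0.0, 'q': array([-1.44210600e+00,  2.21264252e-01,  1.52760496e+00,  1.26941229e-05,
        1.39471505e+00, -1.26109805e-01]), 'qd': array([-1.30387258e-03, -7.52580583e-04, -1.96877136e-03, -3.58749757e-04,
        1.35529870e-03, -3.81737755e-05]), 'effort': array([ 1.38395622e-03, -4.96897316e+01, -3.89393485e+01, -1.58494067e-04,
        1.12491078e-02,  1.06187144e-05]), 'tcp_pos': array([ 157.45154495, -604.24129179,  244.17886615]), 'orientation': array([-1.70317908,  1.56880468,  1.69321146]), 'ft_force': array([-0.00711337, -0.14690187, -0.5940942 ]), 'torque': array([-0.05627608,  0.00534589,  0.00216355]), 'gripper_width': 85.40512926419149}
{'fx': 375.6999308071557, 'fy': 375.6999308071557, 'cx': 319.45223616038265, 'cy': 198.6469880525294, 'dist_coeffs': array([-0.07772293,  0.        ,  0.        ,  0.        ,  0.        ]), 'extrinsics': array([[ 2.45305973e-02, -9.99629382e-01,  1.18046047e-02,
        -4.20497619e+00],
       [-9.82028529e-01, -2.63056617e-02, -1.86890289e-01,
         5.45425550e+02],
       [ 1.87131552e-01, -7.00792815e-03, -9.82309865e-01,
         9.32886652e+02],
       [ 0.00000000e+00,  0.00000000e+00,  0.00000000e+00,
         1.00000000e+00]])}
{'fx': 386.8918806985711, 'fy': 386.8918806985711, 'cx': 323.4667120753391, 'cy': 194.23402027252024, 'dist_coeffs': array([-0.04959629,  0.        ,  0.        ,  0.        ,  0.        ]), 'extrinsics': array([[ 8.07868579e-01,  5.89358735e-01,  2.15410339e-03,
        -4.31791718e+02],
       [ 4.05377750e-01, -5.53014570e-01, -7.27903679e-01,
        -1.72577397e+02],
       [-4.27805141e-01,  5.88923736e-01, -6.85676012e-01,
         1.35826631e+03],
       [ 0.00000000e+00,  0.00000000e+00,  0.00000000e+00,
         1.00000000e+00]])}
```

View pics/top0.png

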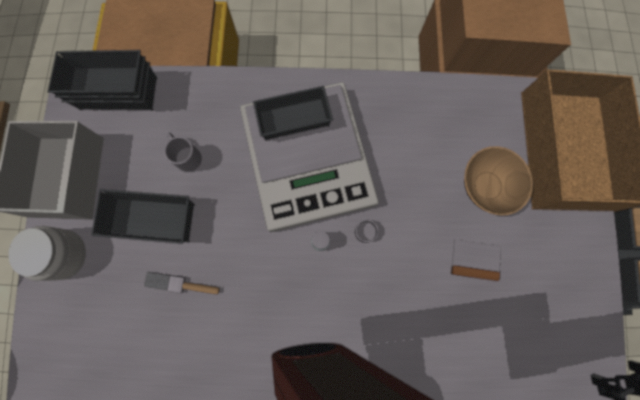

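View pics/scene0.png

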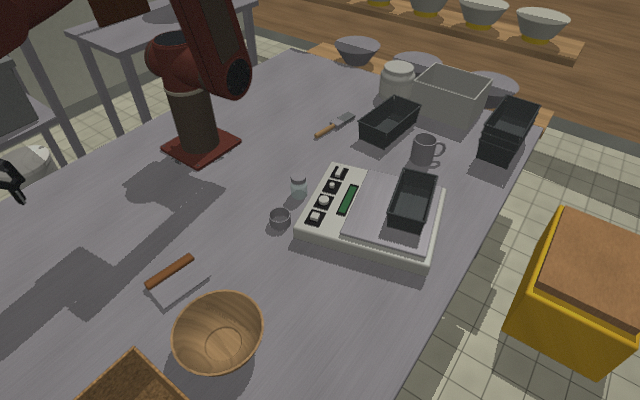

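The key order from the robot's left (top view) is bar (283,209), small round (308,203), large round (333,197), square (357,191). The jar is near (321,241) and the cutter near (366,231). I'll enlarge the key row next.

```bash
cat > h.py <<'E'
from rig import env, vision, job
import cv2, numpy as np
from scipy.spatial.transform import Rotation as R
def ray(m,u,v,z):
    K=np.array([[m['fx'],0,m['cx']],[0,m['fy'],m['cy']],[0,0,1.]])
    p=cv2.undistortPoints(np.array([[[u,v]]],float),K,m['dist_coeffs'])[0,0]
    E=m['extrinsics'];d=E[:3,:3].T@[p[0],p[1],1];c=-E[:3,:3].T@E[:3,3]
    return c+d*(z-c[2])/d[2]
def proj(m,P):
    E=m['extrinsics'];K=np.array([[m['fx'],0,m['cx']],[0,m['fy'],m['cy']],[0,0,1.]])
    return cv2.projectPoints(np.array(P,float).reshape(-1,1,3),cv2.Rodrigues(E[:3,:3])[0],E[:3,3],K,m['dist_coeffs'])[0][:,0]
def st():
    s=env.observe();return s,R.from_euler('xyz',s['orientation']).as_matrix()
E
python3 - <<'E'
from h import *
im=cv2.imread("pics/top0.png")
cv2.imwrite("pics/topc.png",cv2.resize(im[150:260,255:395],None,fx=5,fy=5,interpolation=cv2.INTER_CUBIC))
m=vision.camera_model("top")
for u,v in [(283,209),(308,203),(333,197),(357,191)]: print(ray(m,u,v,68).round(1))
s,r=st();print(r.round(3))
E
```

```text
[512.7 102.6  68. ]
[530.  39.  68.]
[547.5 -24.9  68. ]
[565.  -86.8  68. ]
[[-0.     0.252 -0.968]
 [ 0.002 -0.968 -0.252]
 [-1.    -0.002 -0.   ]]
```

View pics/topc.png

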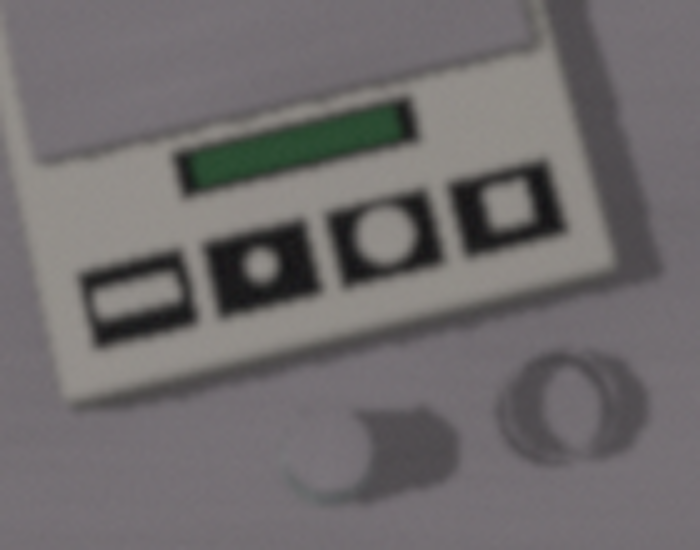

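Emit:
{"api": "move_arm", "payload": {"rows": [[[0,-1.5,-1.7,0,0,0,0],[0,-4,-4.5,0,0,0,0],[0,-6.5,-7.3,0,0,0,0],[0,-9,-10.1,0,0,0,0],[0,-11.5,-12.9,0,0,0,0],[0,-14,-15.7,0,0,0,0],[0,-16.5,-18.5,0,0,0,0],[0,-19,-21.3,0,0,0,0],[0,-21.5,-24.1,0,0,0,0],[0,-24,-26.9,0,0,0,0]]], "grip_force": 40}}

```text
time_s: 0.93
tcp_pos: [357.8, -302.9, 245.0]
orientation: [-1.231, 1.57, 2.165]
ft_force: [1.1, -0.2, 0.1]
gripper_width: 0.1
```

Emit:
{"api": "move_arm", "payload": {"rows": [[[0.5,-2.5,-2.8,0,0,0,0],[1,-5,-5.6,0,0,0,0],[1.5,-7.5,-8.4,0,0,0,0],[2,-10,-11.2,0,0,0,0],[3,-12.5,-14,0,0,0,0],[4,-15,-16.8,0,0,0,0],[5,-17.5,-19.5,0,0,0,0],[5,-20,-22.5,0,0,0,0],[5,-22,-25,0,0,0,0],[5,-22.5,-25.3,0,0,0,0]]]}}

```text
time_s: 1.77
tcp_pos: [547.3, -19.3, 194.7]
orientation: [-2.128, 1.569, 1.272]
ft_force: [-0.3, 0.4, -0.5]
gripper_width: 0.2
```

Run:
```python
from h import *
s,r=st();print(s['time_s'],s['tcp_pos'],s['q'].round(2),s['ft_force'],s['gripper_width']);print(r.round(3))
m=vision.camera_model("wrist");im=vision.get_image("wrist")[:,:,::-1]
cv2.imwrite("pics/w1.png",im)
mt=vision.camera_model("top")
P=[ray(mt,*c,68) for c in [(282,209.2),(307,202.4),(332,197),(356.6,190.8)]]
print(np.round(P,1));print(proj(m,P).round(1))
```

```text
1.7667 [547.31878629 -19.29298361 194.74745613] [-0.18  0.08  1.78  0.    1.28  1.13] [-0.31728333  0.38066252 -0.46392006] 0.1666457208250966
[[ 0.001  0.255 -0.967]
 [ 0.002 -0.967 -0.255]
 [-1.    -0.001 -0.001]]
[[512.1 105.1  68. ]
 [531.5  41.6  68. ]
 [547.4 -22.3  68. ]
 [565.5 -85.8  68. ]]
[[166.7 192.3]
 [245.2 189.3]
 [325.  190.5]
 [405.  189.1]]
```

View pics/w1.png

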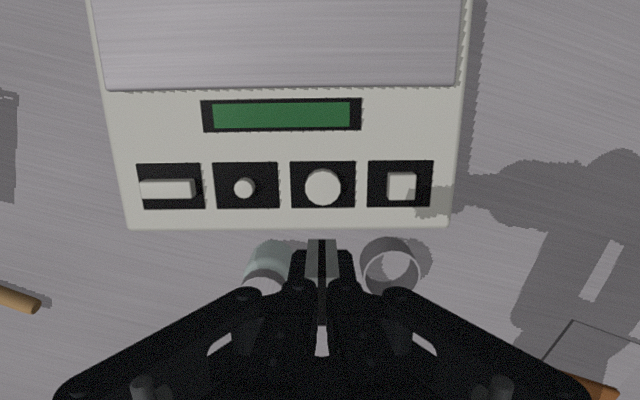

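The wrist view shows bar (167,188), small (244,188), large round (322.5,187) and square (401,186). That is within about 3 px of the top-view estimate.

Run:
```python
from h import *
s,r=st();m=vision.camera_model("wrist")
P=np.array([ray(m,*c,68) for c in [(167,188),(244,188),(322.5,187),(401,186)]])
print(P.round(1));d=P[0]-P[3];print(np.arctan2(-d[0],d[1]),np.linalg.norm(d)/3)
for i in (2,0): print((r.T@(P[i]-s['tcp_pos'])).round(1))
```

```text
[[514.8 104.3  68. ]
 [531.3  41.9  68. ]
 [548.7 -20.4  68. ]
 [566.  -82.6  68. ]]
0.2675145176669759 64.60545368882443
[126.7   1.1  -2.2]
[ 126.8 -128.2   -1.4]
```

Emit:
{"api": "move_arm", "payload": {"rows": [[[1.5,0.15,-0.2,0,0,0,0],[4,0.15,-0.2,0,0,0,0],[6.5,0.15,-0.2,0,0,0,0],[8.5,0.15,-0.2,0,0,0,0],[9.5,0.15,-0.2,0,0,0,0],[10,0.15,-0.2,0,0,0,0],[10.3,0.15,-0.2,0,0,0,0],[10.3,0.15,-0.2,0,0,0,0],[10.3,0.15,-0.2,0,0,0,0]]]}}

```text
time_s: 2.57
tcp_pos: [548.6, -24.6, 93.6]
orientation: [2.671, 1.569, -0.216]
ft_force: [0.2, 0.7, -0.1]
gripper_width: -0.1
```

Run:
```python
from h import *
s,r=st();print(s['time_s'],s['tcp_pos'],s['ft_force'])
im=vision.get_image("wrist")[:,:,::-1]
cv2.imwrite("pics/w2.png",cv2.resize(im[90:300,130:510],None,fx=2,fy=2))
```

```text
2.5667 [548.62738339 -24.61014688  93.56174169] [ 0.20196778  0.71580066 -0.07556908]
```

View pics/w2.png

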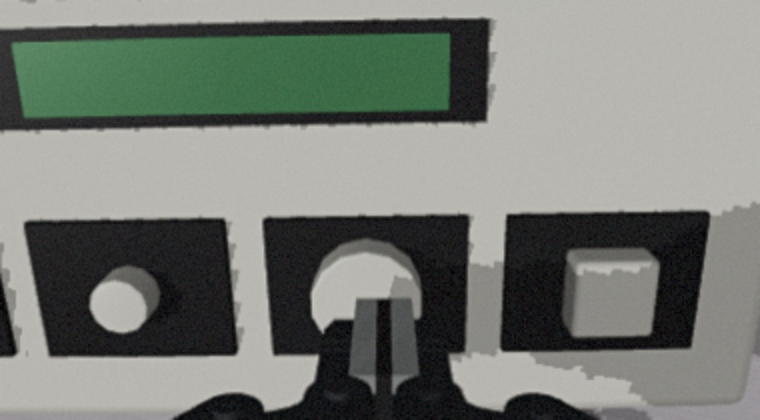

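The fingertip is about 4 mm to the right of the key centre, so I'll correct that and approach.

Emit:
{"api": "move_arm", "payload": {"rows": [[[0,-0.2,0,0,0,0,0],[0,-0.35,0,0,0,0,0],[0.3,-0.35,0,0,0,0,0],[0.6,-0.35,0,0,0,0,0],[0.8,-0.35,0,0,0,0,0],[0.9,-0.35,0,0,0,0,0],[0.9,-0.35,0,0,0,0,0],[0.9,-0.35,0,0,0,0,0]]]}}

```text
time_s: 3.28
tcp_pos: [546.8, -20.8, 83.1]
orientation: [-0.462, 1.57, 2.935]
ft_force: [-0.2, -0.4, -0.9]
gripper_width: -0.0
```

Emit:
{"api": "move_arm", "payload": {"rows": [[[0.1,0,0,0,0,0,0],[0.2,0,0,0,0,0,0],[0.3,0,0,0,0,0,0],[0.4,0,0,0,0,0,0],[0.4,0,0,0,0,0,0],[0.4,0,0,0,0,0,0]]]}}

```text
time_s: 3.78
tcp_pos: [547.1, -20.9, 79.5]
orientation: [2.617, 1.57, -0.27]
ft_force: [-0.4, -0.8, 1.7]
gripper_width: -0.1
```

Emit:
{"api": "move_arm", "payload": {"rows": [[[0.1,0,0,0,0,0,0],[0.2,0,0,0,0,0,0],[0.3,0,0,0,0,0,0],[0.3,0,0,0,0,0,0],[0.3,0,0,0,0,0,0]]]}}

```text
time_s: 4.2
tcp_pos: [547.2, -20.9, 76.5]
orientation: [2.668, 1.57, -0.219]
ft_force: [0.1, -0.1, 2.5]
gripper_width: -0.1
```

Run:
```python
from h import *
for i in range(4):
    im=vision.get_image("wrist")[:,:,::-1]; s,r=st();print(s['time_s'],s['tcp_pos'].round(2),s['ft_force'].round(2))
cv2.imwrite("pics/w3.png",cv2.resize(im[90:300,130:510],None,fx=2,fy=2))
```

```text
4.25 [547.13 -20.88  76.5 ] [0.2  0.04 3.23]
4.3 [547.11 -20.86  76.49] [ 0.13 -0.42  2.67]
4.35 [547.14 -20.87  76.51] [-0.03  0.1   3.68]
4.4 [547.09 -20.86  76.47] [ 0.95 -0.71  2.76]
```

View pics/w3.png

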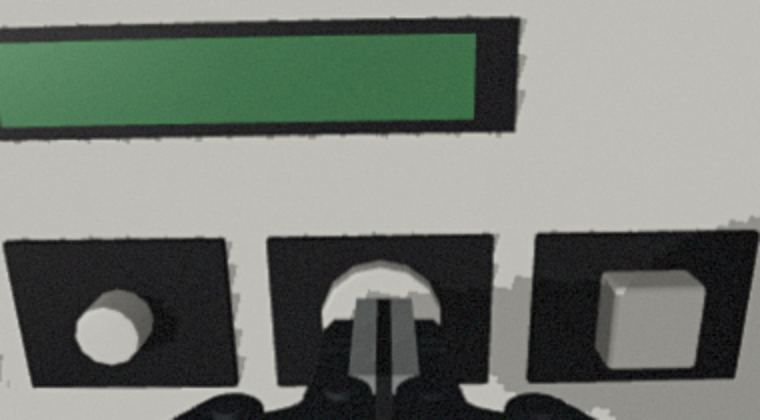

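The fingertips are on the large round key near its centre and it is visibly down, with a force of about 3 N. I'll go slightly deeper and hold.

Emit:
{"api": "move_arm", "payload": {"rows": [[[0.06,0,0,0,0,0,0],[0.06,0,0,0,0,0,0],[0.06,0,0,0,0,0,0],[0.06,0,0,0,0,0,0],[0.06,0,0,0,0,0,0],[0.06,0,0,0,0,0,0],[0.06,0,0,0,0,0,0],[0.06,0,0,0,0,0,0],[0.06,0,0,0,0,0,0],[0.06,0,0,0,0,0,0]]]}}

```text
time_s: 5.23
tcp_pos: [547.1, -20.9, 76.1]
orientation: [2.683, 1.57, -0.204]
ft_force: [-0.3, -0.8, 4.9]
gripper_width: -0.1
```

Emit:
{"api": "move_arm", "payload": {"rows": [[[0,0,0,0,0,0,0],[0,0,0,0,0,0,0],[0,0,0,0,0,0,0],[0,0,0,0,0,0,0],[0,0,0,0,0,0,0],[0,0,0,0,0,0,0]]]}}

```text
time_s: 5.73
tcp_pos: [547.1, -20.9, 76.0]
orientation: [2.594, 1.57, -0.293]
ft_force: [0.1, -0.1, 5.0]
gripper_width: -0.2
```

Run:
```python
from h import *
for i in range(5):
    im=vision.get_image("wrist")[:,:,::-1]; s,r=st();print(s['time_s'],s['tcp_pos'].round(2),s['ft_force'].round(2), im[100:150,140:360].mean((0,1)).round())
```

```text
5.7833 [547.15 -20.87  76.05] [-0.46 -0.02  4.79] [ 78. 109.  69.]
5.8333 [547.12 -20.87  76.01] [ 0.28 -0.57  5.02] [ 78. 109.  69.]
5.8833 [547.12 -20.86  76.03] [-0.46 -0.36  5.07] [ 78. 109.  69.]
5.9333 [547.13 -20.87  76.04] [1.14 0.08 4.96] [ 78. 109.  69.]
5.9833 [547.12 -20.87  76.04] [ 0.19 -0.35  5.86] [ 78. 109.  69.]
```

It's bottomed at about 5 N and held for over 1.5 s. Now I'll lift and move over the bar key.

Emit:
{"api": "move_arm", "payload": {"rows": [[[-0.3,0,0,0,0,0,0],[-0.8,0,0,0,0,0,0],[-1.6,0,0,0,0,0,0],[-2.4,0,0,0,0,0,0],[-3,0,0,0,0,0,0],[-3,-1.5,0,0,0,0,0],[-3,-3.5,0,0,0,0,0],[-3,-6,0,0,0,0,0],[-3,-8.5,0,0,0,0,0],[-3,-11,0,0,0,0,0]]]}}

```text
time_s: 6.82
tcp_pos: [518.8, 86.5, 106.2]
orientation: [-2.942, 1.571, 0.454]
ft_force: [0.2, 0.3, 0.9]
gripper_width: 0.1
```

Emit:
{"api": "move_arm", "payload": {"rows": [[[0,-1.3,0,0,0,0,0],[0,-2,0,0,0,0,0],[0,-2,0,0,0,0,0],[0.5,-2,0,0,0,0,0],[0.8,-2,0,0,0,0,0],[0.8,-2,0,0,0,0,0],[0.8,-2,0,0,0,0,0],[0.8,-2,0,0,0,0,0]]]}}

```text
time_s: 7.48
tcp_pos: [514.3, 104.3, 97.5]
orientation: [0.003, 1.57, -2.884]
ft_force: [0.4, -0.6, 0.1]
gripper_width: -0.1
```

Run:
```python
from h import *
s,r=st();print(s['time_s'],s['tcp_pos'],s['ft_force'])
im=vision.get_image("wrist")[:,:,::-1]
cv2.imwrite("pics/w4.png",cv2.resize(im[90:300,130:510],None,fx=2,fy=2))
```

```text
7.4833 [514.25088945 104.28086638  97.51315486] [ 0.43866627 -0.63866234  0.10215189]
```

View pics/w4.png

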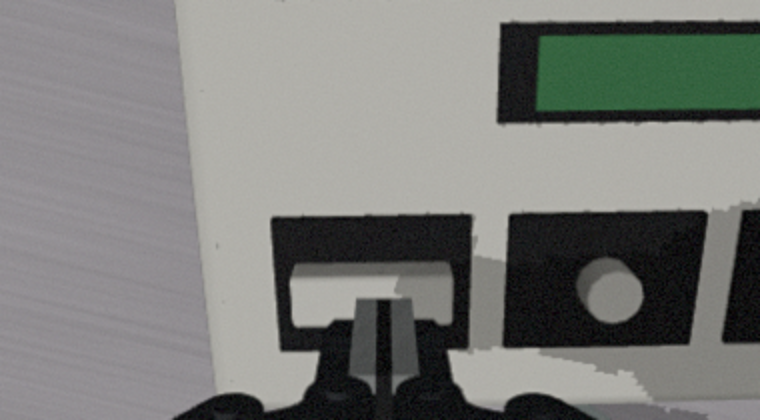

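The fingertips are above the bar key, about 3 mm right of its centre. I'll nudge left, wait a little for the scale to come up, then press.

Emit:
{"api": "move_arm", "payload": {"rows": [[[0,-0.25,0,0,0,0,0],[0,-0.25,0,0,0,0,0],[0,-0.25,0,0,0,0,0],[0,-0.25,0,0,0,0,0],[0,-0.25,0,0,0,0,0],[0,-0.25,0,0,0,0,0],[0,-0.25,0,0,0,0,0],[0,-0.25,0,0,0,0,0],[0,-0.25,0,0,0,0,0],[0,-0.25,0,0,0,0,0]]]}}

```text
time_s: 8.37
tcp_pos: [513.5, 107.4, 97.7]
orientation: [-3.059, 1.571, 0.337]
ft_force: [0.3, 0.1, 0.8]
gripper_width: -0.1
```

Emit:
{"api": "move_arm", "payload": {"rows": [[[0,0,0,0,0,0,0],[0,0,0,0,0,0,0],[0,0,0,0,0,0,0],[0.3,0,0,0,0,0,0],[0.7,0,0,0,0,0,0],[1,0,0,0,0,0,0],[1.3,0,0,0,0,0,0],[1.4,0,0,0,0,0,0],[1.4,0,0,0,0,0,0],[1.4,0,0,0,0,0,0]]]}}

```text
time_s: 9.2
tcp_pos: [513.4, 107.4, 83.6]
orientation: [-0.185, 1.57, -3.072]
ft_force: [0.4, 0.1, 0.1]
gripper_width: -0.3
```

Emit:
{"api": "move_arm", "payload": {"rows": [[[0.1,0,0,0,0,0,0],[0.2,0,0,0,0,0,0],[0.3,0,0,0,0,0,0],[0.4,0,0,0,0,0,0],[0.5,0,0,0,0,0,0],[0.6,0,0,0,0,0,0],[0.7,0,0,0,0,0,0],[0.7,0,0,0,0,0,0],[0.7,0,0,0,0,0,0]]]}}

```text
time_s: 9.95
tcp_pos: [513.8, 107.4, 76.9]
orientation: [3.001, 1.57, 0.114]
ft_force: [0.9, 0.4, 3.0]
gripper_width: -0.2
```

Run:
```python
from h import *
for i in range(4):
    im=vision.get_image("wrist")[:,:,::-1]; s,r=st();print(s['time_s'],s['tcp_pos'].round(2),s['ft_force'].round(2))
cv2.imwrite("pics/w5.png",cv2.resize(im[90:300,130:510],None,fx=2,fy=2))
```

```text
10.0 [513.78 107.41  76.93] [-0.61 -0.74  3.6 ]
10.05 [513.77 107.4   76.93] [ 0.22 -0.18  2.7 ]
10.1 [513.72 107.41  76.89] [ 0.65 -0.93  3.17]
10.15 [513.78 107.41  76.93] [1.05 1.12 3.86]
```

View pics/w5.png

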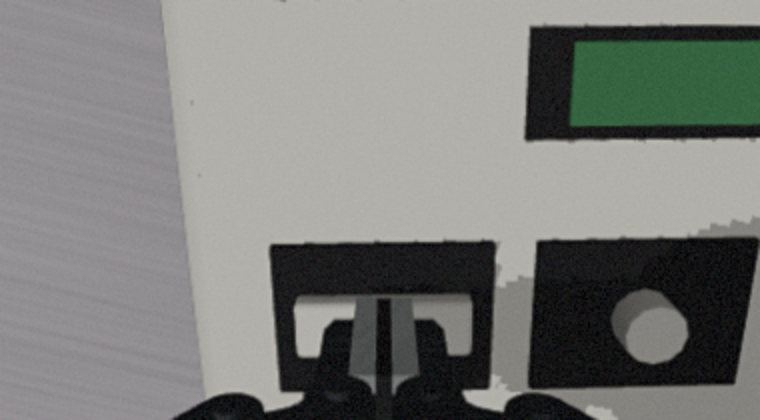

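The fingertips are centred on the bar key, which is nearly down. I'll press a bit further to reach the stop and hold briefly.

Emit:
{"api": "move_arm", "payload": {"rows": [[[0.1,0,0,0,0,0,0],[0.13,0,0,0,0,0,0],[0.13,0,0,0,0,0,0],[0.13,0,0,0,0,0,0],[0.13,0,0,0,0,0,0],[0.13,0,0,0,0,0,0]]]}}

```text
time_s: 10.65
tcp_pos: [513.8, 107.5, 76.0]
orientation: [2.875, 1.57, -0.012]
ft_force: [-0.9, -0.7, 7.4]
gripper_width: -0.0
```

Run:
```python
from h import *
for i in range(3):
    im=vision.get_image("wrist"); s,r=st();print(s['time_s'],s['tcp_pos'].round(2),s['ft_force'].round(2))
```

```text
10.7 [513.79 107.42  75.97] [-0.86 -0.2   7.25]
10.75 [513.78 107.43  75.97] [-1.39 -0.34  7.78]
10.8 [513.77 107.44  75.97] [-0.89 -1.22  7.09]
```

At the stop, at about 7 N. I'll withdraw straight up.

Emit:
{"api": "move_arm", "payload": {"rows": [[[-0.4,0,0,0,0,0,0],[-1,0,0,0,0,0,0],[-2.5,0,0,0,0,0,0],[-4.5,0,0,0,0,0,0],[-7,0,0,0,0,0,0],[-10,0,0,0,0,0,0],[-12,0,0,0,0,0,0],[-13,0,0,0,0,0,0],[-13,0,0,0,0,0,0],[-13,0,0,0,0,0,0]]]}}

```text
time_s: 11.63
tcp_pos: [513.1, 107.4, 204.8]
orientation: [-0.223, 1.57, -3.11]
ft_force: [0.3, 0.2, -0.0]
gripper_width: -0.0
```

Run:
```python
from h import *
s,r=st();print(s['time_s'],s['tcp_pos'],s['ft_force'])
cv2.imwrite("pics/w6.png",vision.get_image("scene")[:,:,::-1])
```

```text
11.6333 [513.1198662  107.3736592  204.79157437] [ 0.29139839  0.15645129 -0.03751221]
```

View pics/w6.png

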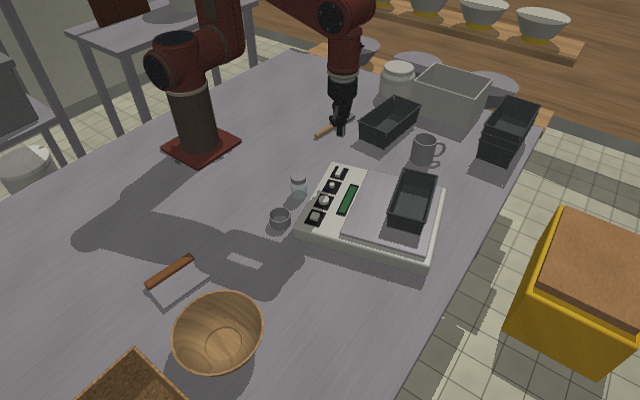

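The gripper is clear of everything, and the tin (413,200), jar (298,187) and cutter (280,218) look unmoved.

```bash
python3 -c "
from rig import job
print(job.close_job())"
```

```text
the job is handed in; nothing more can be done
None
```

The scale has been switched on and zeroed as asked, and the job is handed in at about 11.6 s of the 48 s allowed.

- **Large round key:** I pressed it with closed fingertips to its stop at about 5 N and held it there for over 1.5 s. I then waited about 3 s after releasing it before touching the bar key.
- **Bar key:** I pressed it to its stop at about 7 N, then withdrew straight up to about 205 mm.
- **Last checks:** The wrist force was back to about zero. In the scene picture the tin, jar, cutter and other items look unmoved, and the arm is clear of everything. The square and small round keys were not touched.
- **Not confirmed:** The display looked the same throughout, so I judged the presses only by fingertip height and force. No check failed. The only disagreement was between the top and wrist views, which placed the keys up to about 3 mm apart.

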